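# Gauge a heat sink in the bench caliper

## Task

Lift the finned heat sink out of its cradle, stand it on the rubber mat and let go, then take it again by its two ends and stand it, fins up, centrally on the gauge bed with its narrow width across the open jaws. Let go and slide the jaw gently shut until the heat sink is pressed against the sprung anvil and the anvil is felt to give; do not drive the anvil hard against its stop. Leave the heat sink clamped by the gauge alone, and leave the jar, the screwdriver and the mouse where they are.

Things in the scene. Friction and masses are not known exactly. Their poses are not given: they have to be found in the camera images.
- sink_center (a point): Centre of the loose heat sink: a bare aluminium block with upright fins, 30 mm wide (own x, the width to be gauged), 56 mm long (own y, the fins run along it), 34 mm high (z up), about 80 g. The point is half-way up, 17 mm above its underside. To start with it stands fins up in the cradle, its axes within a few degrees of the cradle's.
- sink: The same heat sink; origin at the centre of its underside, same axes.
- cradle: Fixed black plastic cradle, origin at the centre of its underside: a 100 (x) by 80 (y) by 4 mm floor on which the heat sink stands, and two end cheeks (40 mm along x, inner faces at y = +-31 mm, 6 mm thick, tops 38 mm above the bench) that cover both ends of the heat sink to its full height; its long sides are free to grip.
- mat: Fixed black rubber mat, 130 (x) by 110 (y) by 3 mm; origin at the centre of its underside, on the bench.
- gauge: Fixed steel bench gauge (caliper), origin on the bench under the middle of the measuring place. The jaws work along its own x: sliding jaw on the -x side, sprung anvil on the +x side. Flat bed: top 14 mm above the bench, x = -130 to +110 mm, 70 mm wide (y). Behind the anvil a grey readout housing, x = 49 to 109 mm, 52 mm above the bed. No room for fingers between heat sink and jaws.
- anvil_zone (a point): On the gauge's bed at its x = +21 mm, axes as the gauge. The anvil, a steel plate 44 mm wide (y), 46 mm high on a spring plunger, rests with its face (looking to -x) anywhere within 5 mm of this point along x; its place differs each time and is not reported. Pressed to +x it gives for 3.5 mm: starts to move at about 1.5 N, takes about 5.7 N at its stop, then is rigid.
- jaw: Sliding jaw: steel plate 12 mm thick, 44 mm wide (y), 46 mm high, axes as the gauge. Origin on the bed, in the plane of its measuring face, which looks along gauge +x and at the start stands 26 to 24 mm to the -x side of the gauge's origin (fully open). It can go 55 mm to +x from fully open, with about 8 N of friction, and stays where it is left.
- jaw_back (a point): Centre of the jaw plate's back (-x side), 23 mm above the bed: the jaw can be pushed shut here with closed fingers. A foot 30 mm wide (y) and 5.5 mm high reaches 24 mm behind this face along the bed.
- jar: Small jar, 36 mm across, 45 mm high, origin under its centre: bystander, leave alone.
- driver: Screwdriver, 170 mm long, lying on the bench: bystander, leave alone.
- mouse: Grey computer mouse, 100 by 58 by 24 mm, origin under its centre: bystander, leave alone.
There are look-alikes about, which are no part of the job. What is shaped like the sink but red is not meant.

How it is judged:
By the outcome, as a careful person would: the job done as asked, in the order asked, and still so for the second after the job is handed in, with the robot touching nothing.
It also fails if it takes over 62 s, if anything falls off the work surface, if the arm or the gripper's body presses on something with over 40 N, if the wrist force passes 120 N, or if a joint passes its speed limit or range.

## Robot

A 6-joint arm with a two-finger parallel gripper is mounted at the origin on the work surface. World frame = base frame: x ahead of the robot, y to its left, z up, the work surface at z = 0. Lengths are in m, angles in rad, forces in N, time in s.
With the tool pointing down it reaches from about 0.3 to 0.875 m from the base axis. Payload 6.4 kg.
Tool frame: the origin (TCP) lies between the finger pads; the fingertips stand ctrl.tip_extent ahead of it and the grasp point (between the pads) lies 11 mm behind it (ctrl.tip_extent is the distance from the TCP to the fingertips, in m); x points along the fingers, z is the direction in which the jaws open and shut, and the axes are right-handed (so a half turn about x gives the same grasp; the last joint's range is limited). The gripper opens to 85 mm and grips with 20 to 120 N. Pads are 22 mm wide; open, the fingers measure 114 mm over their backs; the gripper's body (76 mm by 85 mm) begins 54 mm behind the grasp point. The pads swing forward as they close: fully open they stand 13 mm farther back than shut.
Start: joints at [-1.309, 0.181, 1.607, -0, 1.354, -0.206], TCP at [0.259, -0.513, 0.239] pointing down, gripper open.
Joint ranges: [-2.99, 2.99], [-0.89, 2.07], [0.3, 2.58], [-1.14, 4.28], [0, 2.63], [-3.12, 3.12]. Speed limits (rad/s): [2.57, 2.57, 3.01, 3.14, 3.14, 3.14].

## Interface

Orientations are given as a 3x3 rotation matrix whose columns are the frame's x, y, z axes.
In Python, from rig import ctrl gives the robot as it stands. Calls block until the motion is done:
- ctrl.reach(position, orientation): joint-space move of the TCP to a pose.
- ctrl.servo_line(position, velocity=0.15, rotation=None, force_limit=None): straight line of the TCP; rotation=None keeps the orientation; velocity is the mean speed in m/s. With force_limit (N) it stops when the force on the tool has changed by that much, and returns True; else False.
- ctrl.movej(angles): joint-space move.
- ctrl.move_gripper(opening): finger opening in m; the grip force is fixed at half the most; returns when the fingers have stopped.
- ctrl.dwell(seconds).
- ctrl.solve_ik(position, orientation): joint angles nearest the present ones, or None.
- ctrl.observe(): the state.
- ctrl.camera(name): name is "scene" or "top"; returns a dict with "frame" (480x640x3 uint8, red, green, blue), "fx", "fy", "cx", "cy" (pixels), "dist" ([k1, k2, p1, p2, k3] as OpenCV has them; the pictures are not rectified), "world_to_cam" (4x4, takes a point from world to camera coordinates). Camera axes: x right, y down, z forward; pixel columns grow to the right and rows downward; lengths in m; the calibration is good to about 2 mm. A picture is of the moment at which its call begins. There is no depth.
A pose or a line that the arm cannot do raises ctrl.Unreachable and nothing moves.
- ctrl.finish_job(): hands the job in, once; it reports no verdict.
The state is a dict: "time_s": time; "joint_pos": joint angles; "qvel": joint speeds; "joint_efforts": joint torques, N m; "position": TCP position; "tcp_rot": TCP orientation; "contact_force": force on the tool from outside, world axes, zero at the start; "moment": the same for the moment, N m; "grip_width": finger opening in m.
Only numpy, scipy, OpenCV 4.12 (cv2) and the standard library are available. Lean on these libraries where they do the work, as an engineer would, in place of code of your own. Each camera call takes 0.05 s, during which the arm holds its last target. There are 200 camera calls.

## Working session

There is one attempt and no reset: what is moved stays moved. The work goes in short steps, each a Python script; the robot and the scene stay as the last script left them, time stands still between calls to the robot, and variables do not carry over. Pictures are saved under pics/ and viewed, about 8 in all and at most 12, crops included, and the job is handed in when it is done.

```bash
ls; mkdir -p pics
python3 - <<'E'
from rig import ctrl
import cv2
for n in("scene","top"):
    c=ctrl.camera(n); cv2.imwrite(f"pics/{n}0.png",c["frame"][:,:,::-1])
    print(n,c["fx"],c["fy"],c["cx"],c["cy"],c["dist"]);print(c["world_to_cam"])
print(ctrl.tip_extent,ctrl.observe())
E
```

```text
pics
scene 550.5299745220688 550.5299745220688 323.6633486685171 235.45317226588085 [0.04489959 0.         0.         0.         0.        ]
[[-0.55684629  0.83045885 -0.01613369  0.28761769]
 [ 0.67090534  0.43823981 -0.59819052 -0.33869121]
 [-0.48970219 -0.34392435 -0.80119149  1.20756186]
 [ 0.          0.          0.          1.        ]]
top 609.525792823325 609.525792823325 325.9072260328212 232.69479411721318 [-0.0605971  0.         0.         0.         0.       ]
[[-1.24612209e-02 -9.99922350e-01 -1.05504590e-04  4.57108955e-02]
 [-9.88866227e-01  1.23390844e-02 -1.48294749e-01  5.67554795e-01]
 [ 1.48284536e-01 -1.74360371e-03 -9.88943202e-01  9.15417121e-01]
 [ 0.00000000e+00  0.00000000e+00  0.00000000e+00  1.00000000e+00]]
0.008 {'time_s': 0.1, 'joint_pos': array([-1.30931748e+00,  1.81488840e-01,  1.60791269e+00, -6.66837136e-06,
        1.35380848e+00, -2.06304306e-01]), 'qvel': array([-0.00164706, -0.00021012, -0.00298607,  0.00044115, -0.00143009,
       -0.00025758]), 'joint_efforts': array([ 6.20344435e-04, -4.45877123e+01, -3.52239168e+01, -2.59932613e-04,
        4.10600449e-03,  5.13020112e-06]), 'position': array([ 0.25915445, -0.51273756,  0.23845955]), 'tcp_rot': array([[-4.24392459e-04,  8.92569497e-01,  4.50909651e-01],
       [ 1.56069686e-03,  4.50909734e-01, -8.92568191e-01],
       [-9.99998692e-01,  3.24934066e-04, -1.58439310e-03]]), 'contact_force': array([-0.04070356, -0.1740174 , -0.59371893]), 'moment': array([-0.04030633,  0.016564  ,  0.04068551]), 'grip_width': 0.08546592556036106}
```

View pics/top0.png

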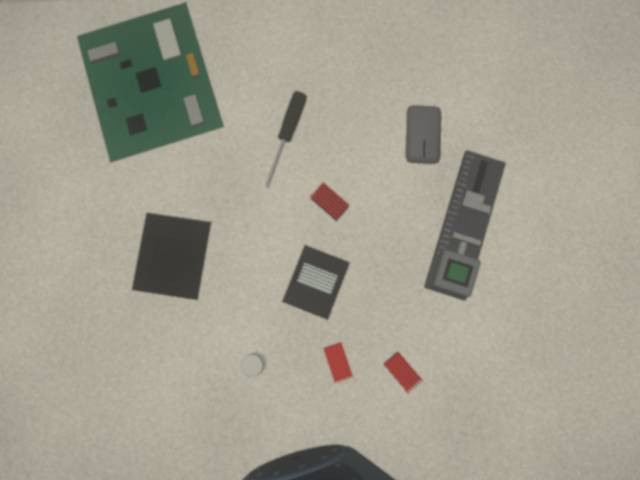

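View pics/scene0.png

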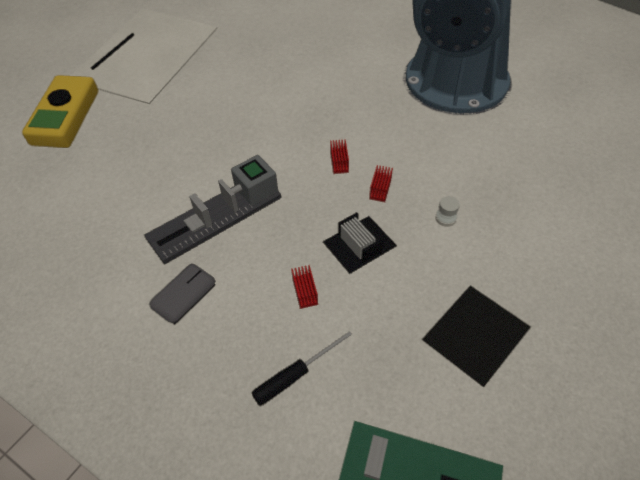

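The top view shows the mat at (172,256), the sink in its cradle at (316,280), the gauge from (485,158) to (450,290) with its readout (+x) end nearest the robot, the jar at (253,364), the mouse at (424,135) and the driver at (285,140). The red sinks are decoys.

```bash
cat > h.py <<'E'
import numpy as np, cv2
from rig import ctrl
def ray(c,px,z):
    K=np.array([[c["fx"],0,c["cx"]],[0,c["fy"],c["cy"]],[0,0,1]])
    u=cv2.undistortPoints(np.array(px,float).reshape(-1,1,2),K,np.array(c["dist"])).reshape(-1,2)
    W=np.array(c["world_to_cam"]);R=W[:3,:3];o=-R.T@W[:3,3]
    d=np.c_[u,np.ones(len(u))]@R
    return o+d*((z-o[2])/d[:,2])[:,None]
def proj(c,P):
    K=np.array([[c["fx"],0,c["cx"]],[0,c["fy"],c["cy"]],[0,0,1]]);W=np.array(c["world_to_cam"])
    return cv2.projectPoints(np.array(P,float).reshape(-1,1,3),cv2.Rodrigues(W[:3,:3])[0],W[:3,3],K,np.array(c["dist"]))[0].reshape(-1,2)
def rect(P):  # centre, long side, short side, heading of long side (deg, mod 180)
    (x,y),(w,h),a=cv2.minAreaRect(P[:,:2].astype(np.float32)*1000)
    if w<h: w,h,a=h,w,a+90
    return np.round([x,y,w,h,(a+90)%180-90],1)
def Rt(a): # tool down, jaws (tool z) along heading a
    z=np.array([np.cos(a),np.sin(a),0]);x=np.array([0,0,-1.]);return np.c_[x,np.cross(z,x),z]
E
python3 - <<'E'
from h import *
c=ctrl.camera("top");f=c["frame"];g=f.max(2)
print("cam",np.round(-np.array(c["world_to_cam"])[:3,:3].T@np.array(c["world_to_cam"])[:3,3],3))
def blobs(m,z,roi,name,amin=150):
    x0,y0,x1,y1=roi;M=np.zeros(g.shape,np.uint8);M[y0:y1,x0:x1]=m[y0:y1,x0:x1]*255
    for k in cv2.findContours(M,cv2.RETR_EXTERNAL,cv2.CHAIN_APPROX_NONE)[0]:
        if cv2.contourArea(k)>amin: print(name,rect(ray(c,k.reshape(-1,2),z)),cv2.contourArea(k))
blobs(g<95,.003,(110,190,230,320),"mat")
blobs(g<105,.004,(270,230,360,330),"cradle")
blobs(g>105,.038,(294,257,342,298),"sink")
blobs(g<115,.014,(415,145,520,305),"gauge")
big=lambda r,s:cv2.resize(f[r[1]:r[3],r[0]:r[2]],None,fx=s,fy=s,interpolation=cv2.INTER_CUBIC)
s=ctrl.camera("scene")["frame"]
a=big((415,145,515,305),3.75)
r=(135,145,295,270);b=cv2.resize(s[r[1]:r[3],r[0]:r[2]],(420,328),interpolation=cv2.INTER_CUBIC)
b2=cv2.resize(big((275,235,360,325),3),(289,272))
o=np.zeros((600,800,3),np.uint8);o[:,:375]=a;o[:328,378:798]=b;o[328:,378:667]=b2
cv2.imwrite("pics/crop.png",o[:,:,::-1])
E
```

```text
cam [0.426 0.04  0.989]
mat [539.6 291.7 127.2 107.1  -8.9] 4878.0
cradle [494.   56.   97.3  77.1 -22.1] 2778.5
sink [497.5  53.6  57.2  32.5  67.6] 700.0
gauge [ 583.8 -190.3  238.9   74.2  -18.7] 6056.0
gauge [ 702.3 -130.4   39.9   31.2   87.9] 406.5
```

View pics/crop.png

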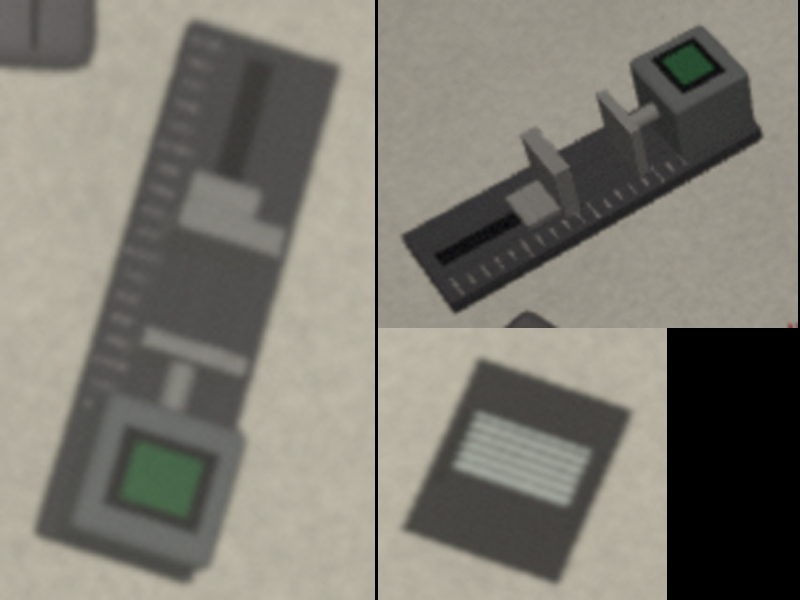

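The crop shows the sink in its cradle at (522,460), sitting roughly centrally. The bed corners are at (190,22), (338,65) and (38,535). The jaw plate is at (180–283, 210–257) with its foot above it, and the anvil is at (145–245, 330–375). Next I'll fit the gauge from its edges at the correct heights.

```bash
cat > g.py <<'E'
from h import *
def gauge(c):
    g=c["frame"].max(2).astype(float);L=[];Rr=[];T=[]
    def cross(v,t=112):  # subpixel crossing down
        i=np.where((v[:-1]>t)&(v[1:]<=t))[0][0];return i+(v[i]-t)/(v[i]-v[i+1])
    for r in range(172,280): L.append((415+cross(g[r,415:480]) if r>166 else 0,r))
    for r in range(172,245): Rr.append((520-cross(g[r,520:470:-1]),r))
    for k in range(472,500): T.append((k,140+cross(g[140:190,k])))
    l,r,t=ray(c,L,0),ray(c,Rr,.014),ray(c,T,.014)
    out=[]
    for P in(l,r,t):
        vx,vy,x,y=cv2.fitLine(P[:,:2].astype(np.float32),cv2.DIST_HUBER,0,.001,.001).ravel()
        out.append((np.array([x,y]),np.array([vx,vy])))
    d=[o[1]*np.sign(-o[1][0]) for o in out[:2]];a=[np.arctan2(q[1],q[0]) for q in d]
    A=(a[0]+a[1])/2;u=np.array([np.cos(A),np.sin(A)]);v=np.array([-u[1],u[0]])
    yl,yr=out[0][0]@v,out[1][0]@v
    x0=(t[:,:2]@u).mean()
    print("angles",np.degrees(a),"top edge",np.degrees(np.arctan2(*out[2][1][::-1])),"width",yl-yr)
    return u*(x0+.130)+v*(yl+yr)/2,A,u,v
if __name__=="__main__":
    c=ctrl.camera("top");o,A,u,v=gauge(c);print("gauge",o,np.degrees(A))
    for n,P in(("jaw face edge",[(180,232),(277,257)]),("jaw back edge",[(262,222),(285,230)]),("anvil face",[(148,325),(246,359)]),("anvil back",[(142,343),(243,376)])):
        q=ray(c,np.array(P)/3.75+[415,145],.060)[:,:2]-o
        print(n,np.round(np.c_[q@u,q@v]*1000,1).tolist())
    # end of the bed at housing (z=0 bottom edge)
    q=ray(c,[[38/3.75+415,535/3.75+145]],0)[:,:2]-o;print("BL",q@u*1e3,q@v*1e3)
E
python3 g.py
```

```text
angles [161.23781 161.1512 ] top edge 70.7611 width -0.06719303
gauge [ 0.5739787  -0.18550816] 161.1945
jaw face edge [[-24.6, -19.2], [-27.0, 22.2]]
jaw back edge [[-39.3, 12.2], [-39.1, 22.3]]
anvil face [[17.1, -21.0], [18.1, 21.6]]
anvil back [[25.1, -21.2], [25.3, 22.4]]
BL [107.5527215] [-31.15648948]
```

Run:
```python
from h import *
d=np.radians
for n,p,a in(("sink",(.4975,.0536),-22.4),("mat",(.54,.292),-22.4),("mat2",(.54,.292),67.6),("gauge",(.574,-.185),71.2)):
  for k in(0,180,-180):
    q=ctrl.solve_ik(np.array([*p,.12]),Rt(d(a+k)));print(n,k,None if q is None else np.round(q,2))
```

```text
sink 0 [-0.13  0.16  1.89 -0.    1.09  0.26]
sink 180 [-0.13  0.16  1.89 -0.    1.09 -2.88]
sink -180 [-0.13  0.16  1.89 -0.    1.09 -2.88]
mat 0 [ 0.3   0.39  1.6  -0.    1.15  0.69]
mat 180 [ 0.3   0.39  1.6  -0.    1.15 -2.45]
mat -180 [ 0.3   0.39  1.6  -0.    1.15 -2.45]
mat2 0 [ 0.3   0.39  1.6  -0.    1.15 -0.88]
mat2 180 [ 0.3   0.39  1.6  -0.    1.15  2.26]
mat2 -180 [ 0.3   0.39  1.6  -0.    1.15  2.26]
gauge 0 [-0.51  0.37  1.63 -0.    1.14 -1.75]
gauge 180 [-0.51  0.37  1.63 -0.    1.14  1.39]
gauge -180 [-0.51  0.37  1.63 -0.    1.14  1.39]
```

Run:
```python
from h import *
R=Rt(np.radians(-22.4));p=np.array([.497,.054,.10])
ctrl.reach(p,R);p[2]=.018
print(ctrl.servo_line(p,velocity=.08,force_limit=8))
o=ctrl.observe();print(o["position"],o["contact_force"])
ctrl.move_gripper(.0)
o=ctrl.observe();print(o["grip_width"],o["contact_force"],o["position"],o["time_s"])
p[2]=.13;print(ctrl.servo_line(p,velocity=.12,force_limit=25))
o=ctrl.observe();print(o["grip_width"],o["contact_force"],o["time_s"])
```

```text
False
[0.49754956 0.05395049 0.01852283] [-0.2565173  -0.62917754  0.22068029]
0.029466397570491517 [0.83287628 0.32848129 3.06837405] [0.49746136 0.05392759 0.01838582] 4.225
False
0.02913452771942468 [ 0.26940558 -0.47443839 -1.19932715] 5.3083
```

Run:
```python
from h import *
R=Rt(np.radians(-22.4));p=np.array([.54,.292,.12])
ctrl.reach(p,R)
p[2]=.030;ctrl.servo_line(p,velocity=.1)
p[2]=.013;print(ctrl.servo_line(p,velocity=.02,force_limit=3))
o=ctrl.observe();print(o["grip_width"],o["contact_force"],o["position"],o["time_s"])
ctrl.move_gripper(.085)
p[2]=.12;ctrl.servo_line(p,velocity=.15)
# move aside & look
ctrl.reach(np.array([.44,.15,.16]),Rt(np.radians(67.6)))
c=ctrl.camera("top");g=c["frame"].max(2);print(ctrl.observe()["time_s"])
M=np.zeros(g.shape,np.uint8);M[205:300,130:212]=(g[205:300,130:212]>90)*255
for k in cv2.findContours(M,cv2.RETR_EXTERNAL,cv2.CHAIN_APPROX_NONE)[0]:
    if cv2.contourArea(k)>150: print(rect(ray(c,k.reshape(-1,2),.037)),cv2.contourArea(k))
s=ctrl.camera("scene")["frame"][240:420,360:600]
o=np.hstack([cv2.resize(c["frame"][190:330,100:300],(400,280)),cv2.resize(s,(373,280))])
cv2.imwrite("pics/mat.png",o[:,:,::-1])
```

```text
True
0.02903256975572051 [-0.2994629  -0.21652996  4.29256866] [0.53997239 0.29196923 0.01742527] 7.95
11.0083
[542.1 285.4 152.9 130.6   0.8] 5110.5
```

View pics/mat.png

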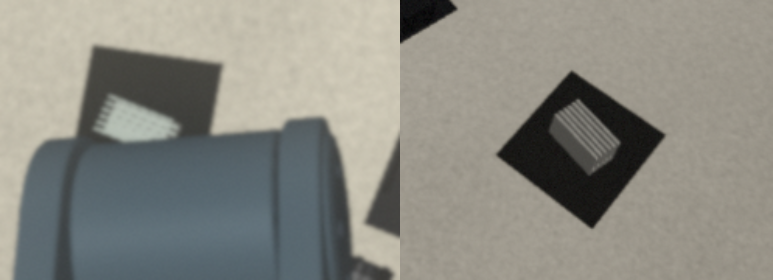

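The sink stands upright, fins up, near the middle of the mat. In the left half the arm hides part of it, so the top-camera blob there is invalid. Next I'll regrip it by the ends and go above the gauge.

Run:
```python
from h import *
R=Rt(np.radians(67.6));p=np.array([.54,.292,.10])
ctrl.reach(p,R);p[2]=.018;print(ctrl.servo_line(p,velocity=.1,force_limit=8))
ctrl.move_gripper(0.)
o=ctrl.observe();print(o["grip_width"],o["contact_force"],o["time_s"])
p[2]=.14;ctrl.servo_line(p,velocity=.15)
R=Rt(np.radians(71.2));q=np.array([.5768,-.1872,.14])
ctrl.reach(q,R);q[2]=.090;ctrl.servo_line(q,velocity=.1)
o=ctrl.observe();print(o["grip_width"],o["contact_force"],o["position"],o["time_s"])
t=ctrl.camera("top")["frame"][130:310,380:580];s=ctrl.camera("scene")["frame"][110:290,110:310]
cv2.imwrite("pics/above.png",np.hstack([cv2.resize(t,(400,360)),cv2.resize(s,(400,360),interpolation=cv2.INTER_CUBIC)])[:,:,::-1])
```

```text
False
0.055108511139791656 [ 0.1573484  -0.11348874  4.93186742] 13.1667
0.054957380178522544 [ 0.61356958  0.7648886  -0.43350546] [ 0.57703709 -0.18714141  0.09010699] 16.5333
```

View pics/above.png

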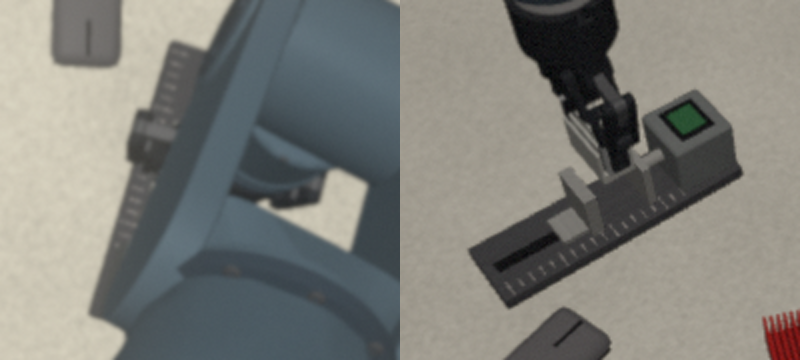

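The sink is held level above the gap, between the jaw at (580,195) and the anvil at (645,170). I'll lower it with a force guard.

Run:
```python
from h import *
o=ctrl.observe();q=np.array([.5768,-.1872,.038])
h=ctrl.servo_line(q,velocity=.05,force_limit=4);o=ctrl.observe();print(h,o["position"],o["contact_force"])
if not h:
    q[2]=.024;h=ctrl.servo_line(q,velocity=.02,force_limit=3);o=ctrl.observe();print(h,o["position"],o["contact_force"],o["time_s"])
s=ctrl.camera("scene")["frame"][130:270,140:300]
cv2.imwrite("pics/low.png",cv2.resize(s,(640,560),interpolation=cv2.INTER_CUBIC)[:,:,::-1])
```

```text
False [ 0.57712174 -0.18734807  0.0384109 ] [-0.05757996  0.13076835  0.23543342]
True [ 0.57690699 -0.18727439  0.03010591] [-1.57203548  1.40491917  4.24448271] 18.3083
```

View pics/low.png

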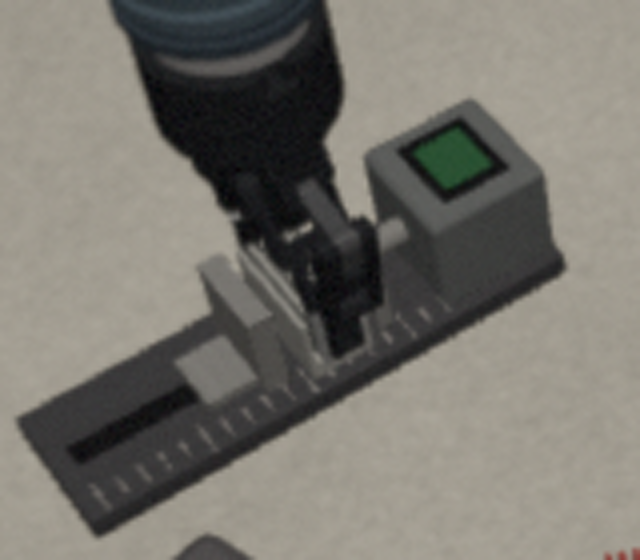

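The sink rests on the bed between the jaws, with clear gaps on both sides. I'll release it, go behind the jaw with closed fingers and start pushing.

```bash
cat > p.py <<'E'
from h import *
A=np.radians(161.2);u=np.array([np.cos(A),np.sin(A),0]);O=np.array([.5768,-.1872,0])+.002*u
def P(x,z): return O+x*1e-3*u+[0,0,z]
def st():
    o=ctrl.observe();return round((o["position"]-O)@u*1e3,2),round(-o["contact_force"]@u,2),np.round(o["contact_force"],1),round(o["time_s"],2)
E
python3 - <<'E'
from p import *
ctrl.move_gripper(.085);q=np.array([.5768,-.1872,.12]);ctrl.servo_line(q,velocity=.12)
ctrl.reach(P(-80,.12),Rt(np.radians(71.2)))
ctrl.move_gripper(0.)
t=ctrl.camera("top")["frame"][130:310,380:580];s=ctrl.camera("scene")["frame"][120:270,130:300]
cv2.imwrite("pics/rel.png",np.hstack([cv2.resize(t,(330,300)),cv2.resize(s,(460,300))]) [:,:,::-1])
print(ctrl.servo_line(P(-80,.037),velocity=.1,force_limit=8),st())
print(ctrl.servo_line(P(-44,.037),velocity=.02,force_limit=4),st())
E
```

```text
False (np.float64(-80.72), np.float64(-0.02), array([ 0.1,  0.2, -0.1]), 21.93)
True (np.float64(-48.23), np.float64(2.2), array([ 2.1, -0.6,  0.7]), 23.37)
```

View pics/rel.png

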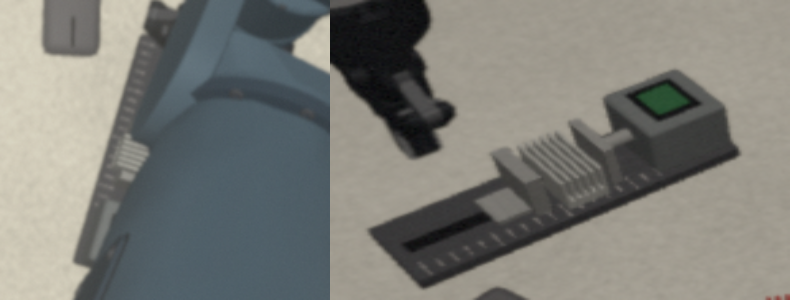

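The sink stands upright and free between jaw and anvil. Contact with the jaw back came at about the expected place (-48 = -37 minus 11 half finger). I'll now push in small steps.

```bash
cat >> p.py <<'E'
def steps(a,b,d,stop,v=.01):
    x=a
    while x<b:
        x+=d; h=ctrl.servo_line(P(x,.037),velocity=v,force_limit=14)
        s=st();print(round(x,2),h,s)
        if h or s[1]>stop: break
E
python3 - <<'E'
from p import *
steps(-48,-38,1,12)
E
```

```text
-47 False (np.float64(-48.15), np.float64(5.17), array([ 5.2, -0.9, -0.9]), 23.62)
-46 False (np.float64(-47.61), np.float64(6.78), array([ 6.7, -1.3, -3.1]), 23.87)
-45 False (np.float64(-46.76), np.float64(7.83), array([ 7.4, -2.6, -3.3]), 24.12)
-44 False (np.float64(-45.74), np.float64(7.37), array([ 7. , -2.4, -3.4]), 24.37)
-43 False (np.float64(-44.77), np.float64(8.04), array([ 8. , -1.5, -2.8]), 24.62)
-42 False (np.float64(-43.79), np.float64(6.64), array([ 6.5, -1.5, -3.3]), 24.87)
-41 False (np.float64(-42.78), np.float64(7.64), array([ 7.1, -3. , -2.8]), 25.12)
-40 False (np.float64(-41.76), np.float64(6.55), array([ 6.4, -1.4, -3.8]), 25.37)
-39 False (np.float64(-40.76), np.float64(7.79), array([ 7.7, -1.4, -3.1]), 25.62)
-38 False (np.float64(-39.78), np.float64(6.58), array([ 6.5, -1.2, -2.7]), 25.87)
```

```bash
cat >> p.py <<'E'
def fine(a,b,d,stop,v=.01):
    x=a
    while x<b:
        x+=d; h=ctrl.servo_line(P(x,.037),velocity=v,force_limit=14)
        r=[]
        for _ in range(6): ctrl.dwell(.03);r.append(st()[:2])
        m=np.mean(r,0);print(round(x,2),h,np.round(m,2),st()[3])
        if h or m[1]>stop: break
E
python3 - <<'E'
from p import *
fine(-38,-31,.5,9.3)
E
```

```text
-37.5 False [-39.46   8.33] 26.32
-37.0 False [-39.08   8.92] 26.77
-36.5 False [-38.61   8.82] 27.22
-36.0 False [-38.12   9.  ] 27.67
-35.5 False [-37.62   8.91] 28.12
-35.0 False [-37.12   9.  ] 28.57
-34.5 False [-36.63   8.85] 29.02
-34.0 False [-36.12   8.77] 29.47
-33.5 False [-35.63   8.81] 29.92
-33.0 False [-35.14   8.75] 30.37
-32.5 False [-34.62   8.98] 30.82
-32.0 False [-34.12   8.88] 31.27
-31.5 False [-33.63   8.96] 31.72
-31.0 False [-33.27   9.64] 32.17
```

Run:
```python
from p import *
fine(-31,-27.5,.4,11.7)
```

```text
-30.6 False [-33.06  10.18] 32.62
-30.2 False [-32.77  10.51] 33.07
-29.8 False [-32.46  11.44] 33.52
-29.4 False [-32.17  11.29] 33.97
-29.0 False [-31.86  12.06] 34.42
```

The force rises with a kink at about -33.2 mm and then at roughly 1.4 N/mm. That puts the anvil about 1.3 mm into its 3.5 mm of travel. I'll withdraw and check.

Run:
```python
from p import *
ctrl.servo_line(P(-60,.037),velocity=.03);ctrl.servo_line(P(-70,.16),velocity=.12)
ctrl.reach(np.array([.40,.20,.25]),Rt(np.radians(0)))
print(st())
c=ctrl.camera("top");s=ctrl.camera("scene")["frame"][120:270,130:300]
g=c["frame"]
cv2.imwrite("pics/fin.png",np.hstack([cv2.resize(g[140:310,410:520],(330,510),interpolation=cv2.INTER_CUBIC),cv2.resize(s,(460,510),interpolation=cv2.INTER_CUBIC)])[:,:,::-1])
cv2.imwrite("pics/fulltop.png",g[:,:,::-1])
```

```text
(np.float64(289.65), np.float64(-0.12), array([-0.3, -0.6,  0.6]), 38.53)
```

View pics/fin.png

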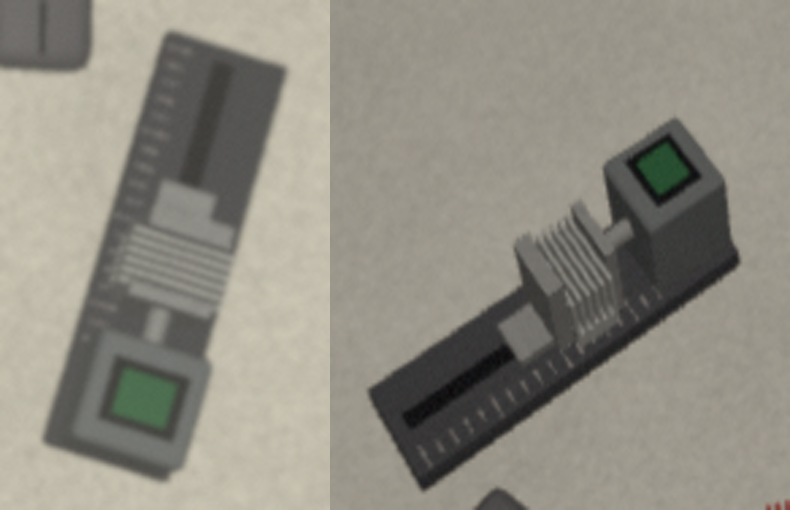

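View pics/fulltop.png

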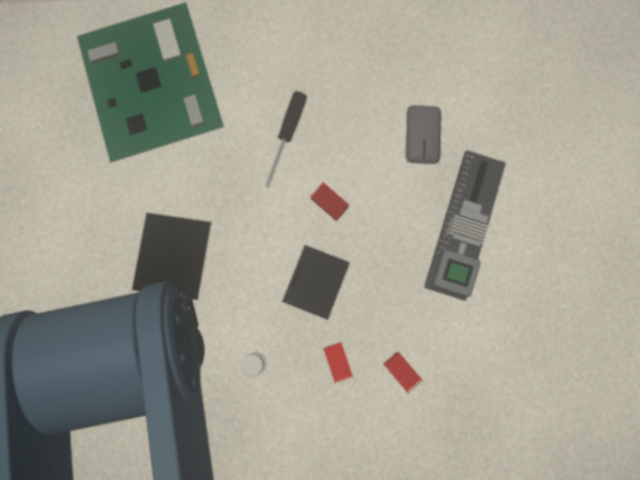

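```bash
python3 -c "
from rig import ctrl
print(ctrl.finish_job(),ctrl.observe()['time_s'])"
```

```text
the job is handed in; nothing more can be done
the job is handed in; nothing more can be done
```

The heat sink is clamped fins up in the gauge, and the job was handed in at about 38.5 s of the 62 s allowed.

**What I did:** I lifted the sink out of the cradle by its long sides (29 mm grip) and stood it on the mat. I let go, regripped it by its ends (55 mm), and set it on the gauge bed with its width across the jaws. After releasing it, I pushed the jaw shut with closed fingers.

**Clamping force:** The sliding force was steady at about 8.9 N. It kinked upward when the anvil took load, and I stopped at about 12.1 N. That is roughly 3.2 N on the anvil, or about 1.3 mm of its 3.5 mm travel, so it was well short of the stop.

**Last checks:**
- **Clamp:** The last pictures show the sink square and held between jaw and anvil, with the arm well clear and about 0 N on the tool.
- **Bystanders:** The jar, screwdriver and mouse look unmoved in the top view.

**Not fully confirmed:**
- **Mat check:** The automatic top-camera measurement of the sink on the mat failed because the arm was in the way. I judged that placing from the scene view instead.
- **Sink position on the bed:** I did not measure how central it is along the jaw faces after clamping. It follows from the centred grip, so I expect it within about 1–2 mm.
- **Gauge measurement:** The bed measured 2–3 mm short in length and width in the image. I corrected its origin for this by about 1 mm.

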